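# Stand the cabinet leg up and hold the hex driver level above it

## Task

I am about to turn the hex screw in the side of that aluminium cabinet leg: first stand the fallen leg up on its black foot on the bench and let go of it, then draw the hex driver (the one with the thick six-sided steel handle) out of the leaning rack, turn it level and hold it in the air above the standing leg, well clear of it. Finish while still holding the driver there, level and still; do not put it down or let it go. Leave the screwdriver, the jar, the sealing cup, the wrench, the tape measure and the leg that already stands as they are.

Things in the scene. Friction and masses are not known exactly. Their poses are not given: they have to be found in the camera images.
- leg: Fallen cabinet leg, 0.25 kg: square aluminium tube 40 x 40 x 92 mm on a black foot 36 x 36 x 8 mm; on the other end a threaded stud 12 mm thick, 14 mm long (114 mm in all). Starts lying on a flat face, loose; centre of mass 53 mm from the foot's underside. Origin: centre of the foot's underside. z runs from foot to stud (up when it stands); x, y normal to the flat faces; hex screw in the +x face.
- driver: Hex driver, chrome steel, 195 mm, 0.16 kg: round shank 8 mm thick, 105 mm long, then a six-sided handle 90 mm long, 26 mm across flats. Origin: tip of the shank; z from tip to handle end; one pair of flats is normal to its y, which is level in the rack. In the rack it leans 30 to 34 deg, handle up and to the rack's -x; 65 mm of shank are in the hole. It draws out along its own +z.
- driver_neck (a point): Point on the driver's axis, on the shank 80 mm from the tip (about 15 mm above the rack block while the driver is in the hole).
- driver_handle (a point): Point on the driver's axis, in the middle of the handle, 150 mm from the tip; the centre of mass is within 5 mm of it.
- driver_end (a point): Centre of the driver's handle end, 195 mm from the tip.
- rack: Wooden rack fixed to the bench, 194 mm along y, 110 mm along x, 90 mm high: a block leaning 30 deg to its -x (towards the robot), with two slanted holes 90 mm apart along y, about 3 mm wider than the shanks; one holds the driver, the other the screwdriver, either way round. Origin: centre of the block's underside, at bench level.
- screwdriver: Bystander in the other hole of the rack: same shank, slim round waisted black plastic handle 75 mm long and up to 22 mm thick. Origin: its tip; z along it to the handle.
- jar: Bystander: closed glass jar with a steel screw lid, 68 mm across, 110 mm high. Origin: centre of its underside.
- cup: Bystander: white hard-silicone sealing cup, 50 mm across, 34 mm high. Origin: centre of its underside.
- wrench: Bystander: steel wrench 190 mm long lying on the bench. Origin on its underside; x runs along it.
- tape: Bystander: tape measure, 60 x 30 x 58 mm. Origin: centre of its underside.
- spare_leg: Bystander: a second leg, the same as the fallen one, already standing. Origin: centre of its foot's underside.
Things that resemble listed ones, but are neither listed nor needed, are in the scene too. Of the things shaped like the rack, the wooden one is meant.

How it is judged (in metres and radians):
On the way, in this order (a step that is already met when the one before it is completed fails the run):
1. the fallen leg stands on its foot on the bench, let go (angle between leg's own z axis and vertical below 0.1 rad and height (world z) of leg below 0.006 m and linear speed of leg below 0.03 m/s and contact force between the fingers and leg below 0.1 N), for 0.3 s.
2. the driver is out of the rack, raised in the fingers (height (world z) of each of driver, driver_end above 0.14 m and contact force between the fingers and driver above 1 N and contact force between driver and rack below 0.05 N and contact force between driver and leg below 0.05 N), for 0.2 s.
At the end, for the whole second after the job is handed in: Leg on its foot on the bench (within 0.1 rad of upright, foot below 6 mm), untouched; driver in the fingers, touching neither rack nor leg, still (0.04 m/s), level within 17 deg, both ends over 140 mm high, its tip, neck, handle middle or handle end within 60 mm of the leg horizontally (all of step 1 and all of step 2 and angle between driver's own z axis and vertical between 1.27 and 1.87 rad and linear speed of driver below 0.04 m/s and contact force between the arm and leg below 0.1 N and horizontal distance between any of driver, driver_neck, driver_handle, driver_end and leg below 0.06 m); the arm keeps its last pose, push and grip.
It fails at once if a bystander is moved more than 30 mm (distance of any of screwdriver, jar, cup, wrench, tape, spare_leg from where it was at the start of the episode above 0.03 m).
It fails at once if a standing bystander is tipped over (angle between any of jar, spare_leg, cup, tape's own z axis and vertical above 0.7 rad).
It also fails if it takes over 66 s, if anything falls off the work surface, if the arm or the gripper's body presses on something with over 40 N, if the wrist force passes 120 N, or if a joint passes its speed limit or range.

## Robot

A 6-joint arm with a two-finger parallel gripper is mounted at the origin on the work surface. World frame = base frame: x ahead of the robot, y to its left, z up, the work surface at z = 0. Lengths are in mm, angles in rad, forces in N, time in s.
With the tool pointing down it reaches from about 300 to 875 mm from the base axis. Payload 6.4 kg.
Tool frame: the origin (TCP) lies at the very end of the fingers, on their centre line; the grasp point (between the pads) lies 19 mm behind it (arm.grip_point_offset is the distance from the TCP to the grasp point, in mm); z points along the fingers, y is the line along which they close (so a half turn about z gives the same grasp; the last joint's range is limited). The gripper opens to 88 mm and grips with 3 to 60 N. Pads are 18 mm wide; open, the fingers measure 123 mm over their backs; the gripper's body (75 mm by 187 mm) begins 45 mm behind the grasp point.
Start: joints at [0.991, 0.181, 1.607, -0, 1.354, -0.206], TCP at [209.954, 535.313, 238.714] pointing down, gripper open.
Joint ranges: [-2.99, 2.99], [-0.89, 2.07], [0.3, 2.58], [-1.14, 4.28], [0, 2.63], [-3.12, 3.12]. Speed limits (rad/s): [2.57, 2.57, 3.01, 3.14, 3.14, 3.14].

## Interface

Orientations are given as a unit quaternion [x, y, z, w].
In Python, from station import telemetry, optics, arm gives the robot as it stands.
- The arm moves only by the shell command python3 -m pendant 'ROWS' [FORCE]. ROWS is JSON, a list that holds one entry, the list of rows, each a list of 7 numbers: the finger opening in mm, from 0 to 88.1, then the shift along the world's x, y, z in mm, then the turn, a rotation vector about the world's x, y, z in degrees. A call has 1 to 5 rows; each row shifts and turns the commanded pose from where the row before left it; what a row does not reach is not made up. A row lasts 1/8 s, in which the tool goes at most 62.5 mm and 10.7 degrees, less where a joint would pass 70% of its speed; a pose out of reach is approached as far as the arm can. A call with a gripper value outside its range is refused whole. The fingers move at their own pace and stop on an object; FORCE is the grip in N (left out, the last holds). Time passes only in rows, so rows that do not move let the fingers close. It gives the time, the measured TCP pose, the force, the opening and the grip force at its end, in the units of the state.
- telemetry.get_obs(): the state, without advancing time (a new reading comes with each control period).
- optics.capture(name): name is "side" or "top"; returns a dict with "img" (400x640x3 uint8, blue, green, red), "z_map" (400x640 float32, mm along the optical axis (not along the pixel's ray), 0 where there is no reading), "mtx" (3x3 intrinsics, pixels), "distortion" ([k1, k2, p1, p2, k3] as OpenCV has them; the pictures are not rectified), "R" (3x3) and "t" (3): a world point X has camera coordinates R X + t. Camera axes: x right, y down, z forward; pixel columns grow to the right and rows downward; lengths in mm; the calibration is good to about 2 mm. A picture is of the moment at which its call begins.
- arm.sign_off(): hands the job in; it is judged then, once.
The state is a dict: "t": time; "joint_pos": joint angles; "qvel": joint speeds; "joint_efforts": joint torques, N m; "ee_pos": TCP position; "orientation": TCP orientation; "wrist_force": force on the tool from outside, world axes, zero at the start; "ft_torque": the same for the moment, N m; "grip_width": finger opening in mm; "grip_force": force on a finger pad.
Only numpy, scipy, OpenCV 4.12 (cv2) and the standard library are available. Lean on these libraries where they do the work, as an engineer would, in place of code of your own. Each camera call takes 0.05 s, during which the arm holds its last target. There are 200 camera calls.

## Working session

There is one attempt and no reset: what is moved stays moved. The work goes in short steps, Python scripts to look and compute and a shell command to move; the robot and the scene stay as the last step left them, time stands still between calls to the robot, and variables do not carry over. Pictures are saved under pics/ and viewed, at most 10 in all, crops included, and the job is handed in when it is done.

```bash
ls; mkdir -p pics; python3 - <<'E'
from station import telemetry, optics, arm
import cv2, numpy as np
print(telemetry.get_obs()); print(arm.grip_point_offset)
for n in ("side","top"):
    c=optics.capture(n); cv2.imwrite(f"pics/{n}0.png",c["img"]); np.savez(f"{n}0.npz",**c)
    print(n,c["mtx"],c["distortion"],c["R"],c["t"], -c["R"].T@c["t"])
E
```

```text
pics
{'t': 0.0, 'joint_pos': array([ 9.90682256e-01,  1.81519345e-01,  1.60796650e+00,  3.45220125e-05,
        1.35378006e+00, -2.06290255e-01]), 'qvel': array([-4.43048648e-06,  1.64172747e-03, -1.05328645e-03, -2.12668530e-04,
       -8.13223687e-05, -1.12938578e-03]), 'joint_efforts': array([ 8.09068933e-04, -4.33861470e+01, -3.41847467e+01,  7.01809418e-02,
        3.85780446e-02, -1.56764509e-04]), 'ee_pos': array([209.66048057, 534.86627374, 237.84238465]), 'orientation': array([ 1.85829081e-01,  9.82581728e-01, -7.66325097e-04, -3.36119394e-04]), 'wrist_force': array([ 0.47326276,  1.51053256, -0.39895348]), 'ft_torque': array([-0.02285634,  0.00094289,  0.0158669 ]), 'grip_force': 0.0, 'grip_width': 88.42901494106148}
18.700000000000003
side [[485.48315224   0.         317.23406014]
 [  0.         485.48315224 193.57599692]
 [  0.           0.           1.        ]] [0.02313049 0.         0.         0.         0.        ] [[-0.97019702 -0.24172349  0.0169556 ]
 [-0.16840678  0.62230675 -0.76444324]
 [ 0.1742323  -0.74451599 -0.64446803]] [ 514.2418365   194.65784722 1421.0698507 ] [ 284.10132381 1061.17667432 1055.91967884]
top [[401.03789031   0.         327.10115839]
 [  0.         401.03789031 199.68721798]
 [  0.           0.           1.        ]] [-0.02960989  0.          0.          0.          0.        ] [[-0.01278607 -0.99991766  0.00108815]
 [-0.97636553  0.01225009 -0.21577833]
 [ 0.21574724 -0.00382139 -0.97644177]] [   8.72687107  564.35287404 1233.51489014] [ 284.99884418    6.52652021 1326.22108725]
```

View pics/side0.png

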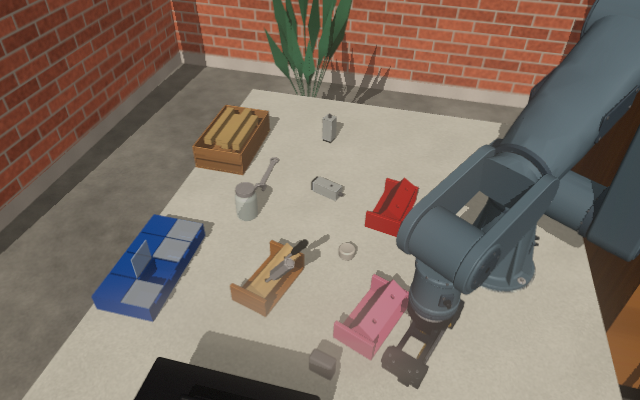

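View pics/top0.png

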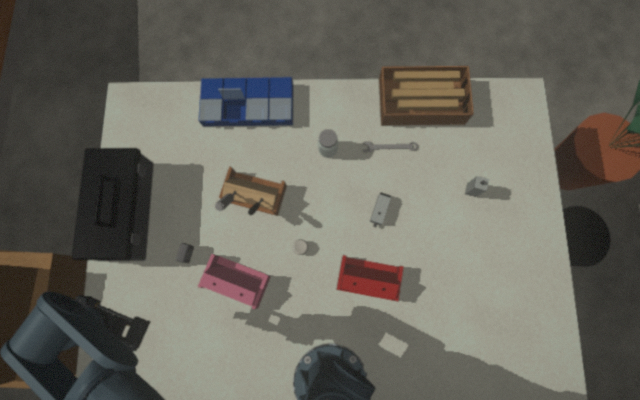

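The side view shows the fallen leg at (327,187), the spare leg at (328,128), the wooden rack at (268,285), the jar at (246,200) and the cup at (347,250). In the top view the fallen leg is at (381,209) and the wooden rack at (253,190), with two tools at (225,200) and (257,207). Next I'll enlarge these areas.

```bash
python3 - <<'E'
import cv2, numpy as np
s=np.load("side0.npz")["img"]; t=np.load("top0.npz")["img"]
def cr(i,x,y,w,h,k): return cv2.resize(i[y:y+h,x:x+w],(w*k,h*k),interpolation=cv2.INTER_CUBIC)
a=np.zeros((600,800,3),np.uint8)
a[:300,:400]=cr(s,220,230,100,75,4); a[:300,400:]=cr(s,290,160,100,75,4)
a[300:,:400]=cr(t,205,160,100,75,4); a[300:,400:]=cr(t,330,180,100,75,4)
cv2.imwrite("pics/crop1.png",a)
E
```

```text
(no output)
```

View pics/crop1.png

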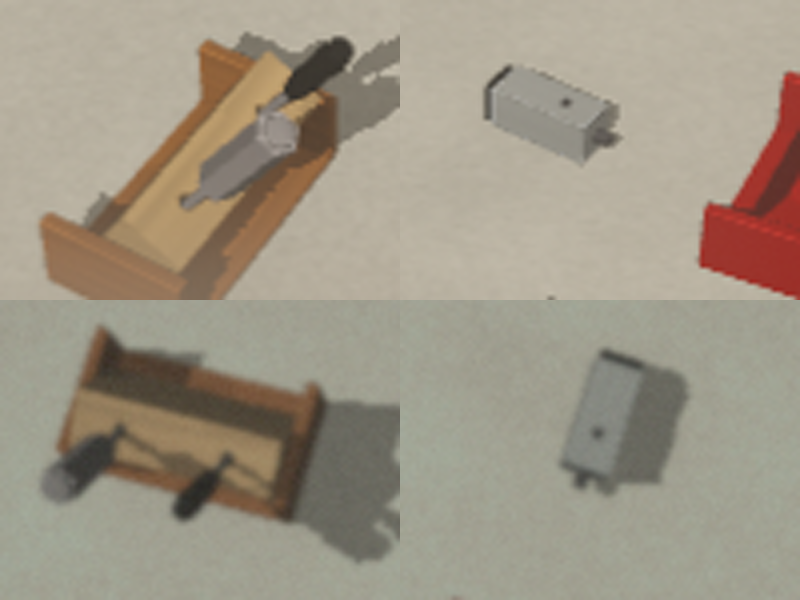

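In the crops, the driver (thick steel handle) is in the left hole. In the side view its handle end is near (289,262) and its shank junction near (270,277). In the top view the end is near (219,206) and the junction near (234,194). The leg lies screw face up, with its foot away from the robot at top (386,195) and its stud towards the robot at (375,225).

```bash
cat > h.py <<'E'
import cv2, numpy as np
from station import optics
def rays(c,uv):
    p=cv2.undistortPoints(np.float64(uv).reshape(-1,1,2),c["mtx"],c["distortion"])[:,0]
    d=np.c_[p,np.ones(len(p))]@c["R"]; return -c["R"].T@c["t"],d
def plane(c,uv,z):
    o,d=rays(c,uv); return o+d*((z-o[2])/d[:,2])[:,None]
def tri(c1,a,c2,b):
    o1,d1=rays(c1,a);o2,d2=rays(c2,b)
    A=np.c_[d1[0],-d2[0]];k=np.linalg.lstsq(A,o2-o1,rcond=None)[0]
    p,q=o1+k[0]*d1[0],o2+k[1]*d2[0];return (p+q)/2,np.linalg.norm(p-q)
def cloud(c):
    v,u=np.mgrid[:400,:640];uv=np.c_[u.ravel(),v.ravel()]
    o,d=rays(c,uv);return (o+d*c["z_map"].reshape(-1,1)).reshape(400,640,3)
E
python3 - <<'E'
from h import *
S=dict(np.load("side0.npz"));T=dict(np.load("top0.npz"))
for n,c,(x0,x1,y0,y1) in (("side",S,(295,355,165,210)),("top",T,(360,400,185,235))):
    W=cloud(c)[y0:y1,x0:x1]; z=W[...,2]
    print(n,"bench z",np.median(z), "n",((z>33)&(z<48)).sum())
    m=(z>33)&(z<48); P=W[m]; (cx,cy),wh,a=cv2.minAreaRect(P[:,:2].astype(np.float32))
    print(cx,cy,wh,a,np.median(P[:,2]), np.round(cv2.boxPoints(((cx,cy),wh,a))))
    g=cv2.cvtColor(c["img"],cv2.COLOR_BGR2GRAY)[y0:y1,x0:x1]
for nm,a,b in (("end",(289.5,262.8),(219.2,206)),("junc",(270.5,277.5),(234,193.8)),("enter",(266,280.5),(235,191.8))):
    print(nm,*tri(S,a,T,b))
for nm,c,uv in (("scr s",S,(331.5,185.5)),("scr t",T,(379.3,213.3))): print(nm,plane(c,uv,40))
for nm,c,uv in (("jar",T,(327,135)),("cup",T,(301,246)),("spare",T,(481,184)),("wrenchL",T,(368,147)),("stud",T,(376.5,224))): print(nm,plane(c,uv,20))
# driver cloud, side
W=cloud(S);z=W[255:290,262:296]
g=S["img"][255:290,262:296].astype(int);m=(z[...,2]>80)&(np.ptp(g,axis=2)<25)
P=z[m];print(m.sum(),P.min(0),P.max(0));c0=P.mean(0);u,s,v=np.linalg.svd(P-c0);print(c0,v[0],s)
E
```

```text
side bench z 1.181693657644587 n 265
541.6536254882812 -171.6613311767578 (48.956199645996094, 103.06517028808594) 68.57864379882812 39.61225995735049 [[ 485. -176.]
 [ 581. -213.]
 [ 599. -168.]
 [ 503. -130.]]
top bench z 1.5122052066268452 n 364
541.975341796875 -175.17115783691406 (40.33367156982422, 100.57601165771484) 70.25103759765625 40.29097043855393 [[ 488. -177.]
 [ 582. -211.]
 [ 596. -173.]
 [ 501. -139.]]
end [522.68961135 317.0967893  181.67724739] 0.5591660756296855
junc [581.22411368 297.23729264  87.4968225 ] 0.6717979338286324
enter [592.66655624 297.94644998  72.42448492] 1.7713198025140369
scr s [[ 523.13300891 -165.11480959   40.        ]]
scr t [[ 521.57863865 -168.20391785   40.        ]]
jar [[802.93063283  -1.16760349  20.        ]]
cup [[420.34750154  88.31707336  20.        ]]
spare [[ 621.40291754 -519.63155519   20.        ]]
wrenchL [[ 757.38026986 -141.58702635   20.        ]]
stud [[ 489.56231809 -160.23644704   20.        ]]
308 [284.10132381 215.29985963  80.6561897 ] [ 589.05109179 1061.17667432 1055.91967884]
[541.60769967 322.25699417 160.851088  ] [-0.23949881  0.60376676  0.76033284] [1784.05261464  343.07912277  135.64044388]
```

```bash
python3 -m pendant '[[[88,20,-56,0,0,0,1.4],[88,20,-56,0,0,0,0],[88,20,-56,0,0,0,0],[88,20,-56,0,0,0,0],[88,20,-56,0,0,0,0]]]' 40
```

```text
t: 0.72
ee_pos: [310.0, 253.6, 238.5]
orientation: [0.173, 0.985, -0.0, 0.0]
wrist_force: [1.1, 0.5, 0.7]
grip_width: 88.1
grip_force: 0.0
```

```bash
python3 -m pendant '[[[88,20,-56,0,0,0,0],[88,20,-56,0,0,0,0],[88,20,-56,0,0,0,0],[88,20,-56,0,0,0,0],[88,20,-56,0,0,0,0]]]'
```

```text
t: 1.35
ee_pos: [410.1, -26.6, 238.7]
orientation: [0.174, 0.985, 0.0, 0.0]
wrist_force: [0.8, 1.4, -0.1]
grip_width: 88.3
grip_force: 0.0
```

```bash
python3 -m pendant '[[[88,15,-40,0,0,0,0],[88,15,-40,0,0,0,0],[88,0,0,0,0,0,0]]]'; python3 -c "
from station import telemetry as t;o=t.get_obs();print(o['ee_pos'],o['joint_pos'],o['orientation'],o['t'])"
```

```text
t: 1.72
ee_pos: [440.2, -106.9, 238.3]
orientation: [0.176, 0.984, -0.0, -0.0]
wrist_force: [0.1, 0.4, 0.3]
grip_width: 87.6
grip_force: 0.0
[ 440.22773116 -106.89650374  238.33242559] [-5.01045579e-01 -1.01065460e-01  1.89981618e+00 -3.18409656e-04
  1.34346707e+00 -1.71876856e+00] [ 1.75585752e-01  9.84464078e-01 -4.73419199e-05 -3.45707453e-04] 1.725
```

```bash
python3 -m pendant '[[[88,5,-9,-30,-3.42,-9.4,0],[88,5,-9,-38,-3.42,-9.4,0],[88,5,-9,-40,-3.42,-9.4,0],[88,5,-10,-40,-3.42,-9.4,0],[88,0,0,0,0,0,0]]]'; python3 - <<'E'
from h import *
from station import telemetry as t;o=t.get_obs();print(o['ee_pos'],o['joint_pos'],o['t'])
from scipy.spatial.transform import Rotation as R
print(R.from_quat(o['orientation']).as_matrix())
S=optics.capture("side");cv2.imwrite("pics/s1.png",cv2.resize(S["img"][110:260,220:420],(800,600)))
E
```

```text
t: 2.35
ee_pos: [465.5, -121.0, 115.9]
orientation: [0.154, 0.945, -0.026, 0.288]
wrist_force: [-0.5, 0.3, 1.0]
grip_width: 88.1
grip_force: 0.0
[ 465.45118405 -120.99458354  115.86376128] [-0.64813168 -0.19395982  2.38415786  0.51258623  0.45210532 -2.30306518] 2.35
[[-0.78612113  0.3059525   0.53703503]
 [ 0.27598235  0.9512151  -0.13792598]
 [-0.55303463  0.03978567 -0.83220778]]
```

View pics/s1.png

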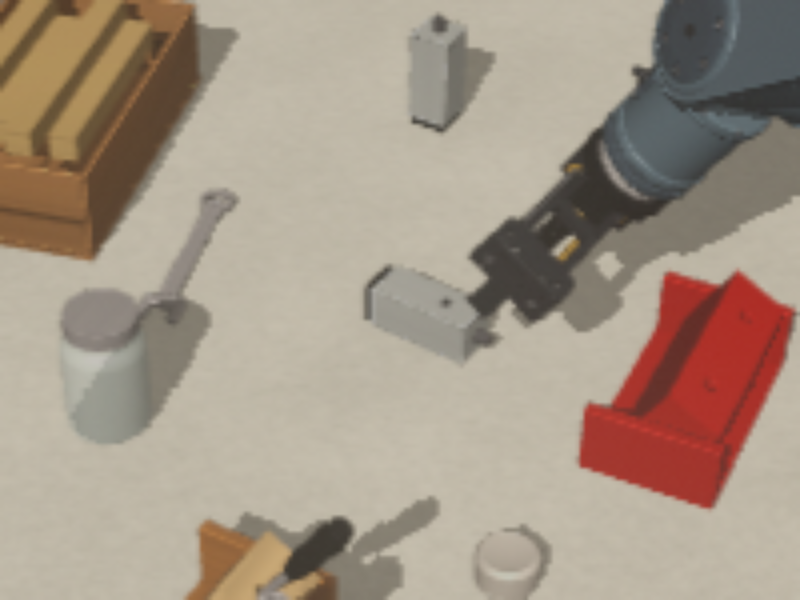

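The view shows the gripper tilted behind the stud end of the leg at about (480,300), not touching it. The tilt stopped at about 34° with a slight twist, so I'll work out a correction.

```bash
cat > corr.py <<'E'
import sys,numpy as np
from station import telemetry
from scipy.spatial.transform import Rotation as R
# usage: tilt_deg azimuth_deg(forward) [x y z]: correction to tool tilted forward by tilt along azimuth; prints rotvec deg and shift
def corr(a,az,T=None):
    o=telemetry.get_obs();a,az=np.radians([a,az]);f=np.array([np.cos(az),np.sin(az),0]);k=np.array([0,0,1])
    z=f*np.sin(a)-k*np.cos(a);y=np.cross(k,f)
    M=R.from_quat(o['orientation']); 
    best=min((R.from_matrix(np.c_[np.cross(s*y,z),s*y,z])*M.inv() for s in(1,-1)),key=lambda r:r.magnitude())
    print("t",round(o['t'],2),"pos",o['ee_pos'].round(1),"q",o['joint_pos'].round(2),"rot",np.degrees(best.as_rotvec()).round(1))
    if T is not None: print("shift",(np.array(T)-o['ee_pos']).round(1))
if __name__=="__main__":
    v=list(map(float,sys.argv[1:]));corr(v[0],v[1],v[2:] or None)
E
python3 corr.py 33 -20 472.6 -148.4 84.6
```

```text
t 2.4 pos [ 466.8 -122.3  117.7] q [-0.65 -0.19  2.38  0.51  0.45 -2.3 ] rot [-1.8  1.4 -2.2]
shift [  5.8 -26.1 -33.1]
```

```bash
python3 -m pendant '[[[88,3,-13,-16,-0.9,0.7,-1.1],[88,3,-13,-17,-0.9,0.7,-1.1],[88,0,0,0,0,0,0],[88,0,0,0,0,0,0]]]'; python3 corr.py 33 -20 472.6 -148.4 84.6
```

```text
t: 2.9
ee_pos: [474.6, -149.1, 86.6]
orientation: [0.166, 0.944, -0.05, 0.282]
wrist_force: [-0.1, 0.3, -0.3]
grip_width: 87.9
grip_force: 0.0
t 2.9 pos [ 474.6 -149.1   86.6] q [-0.65 -0.06  2.35  0.52  0.33 -2.32] rot [ 0.1  0.2 -0.1]
shift [-2.   0.7 -2. ]
```

Aligned now. I'll approach along the tool axis, then close.

```bash
python3 -m pendant '[[[88,15,-5.5,-26,0,0,0],[88,15,-5.5,-26,0,0,0],[88,14,-5,-24,0,0,0],[88,0,0,0,0,0,0]]]'; python3 corr.py 33 -20 518.7 -165.1 9
```

```text
t: 3.4
ee_pos: [518.0, -164.6, 8.8]
orientation: [0.166, 0.944, -0.049, 0.281]
wrist_force: [-0.8, 0.0, 0.2]
grip_width: 87.7
grip_force: 0.0
t 3.4 pos [ 518.  -164.6    8.8] q [-0.61  0.28  2.23  1.11  0.16 -2.9 ] rot [-0.   0.1 -0. ]
shift [ 0.7 -0.5  0.2]
```

```bash
python3 -m pendant '[[[0,0,0,0,0,0,0],[0,0,0,0,0,0,0],[0,0,0,0,0,0,0],[0,0,0,0,0,0,0],[0,0,0,0,0,0,0]]]' 40; python3 -m pendant '[[[0,0,0,20,0,0,0],[0,0,0,30,0,0,0],[0,0,0,0,0,0,0]]]'; python3 corr.py 33 -20
```

```text
t: 4.03
ee_pos: [517.8, -165.3, 9.6]
orientation: [0.166, 0.944, -0.05, 0.281]
wrist_force: [1.3, 2.1, 0.8]
grip_width: 40.3
grip_force: 1.3
t: 4.4
ee_pos: [518.8, -165.9, 61.2]
orientation: [0.165, 0.943, -0.051, 0.283]
wrist_force: [0.6, 0.8, -1.4]
grip_width: 39.9
grip_force: 40.0
t 4.4 pos [ 518.8 -165.9   61.2] q [-0.61  0.13  2.24  0.6   0.25 -2.38] rot [ 0.3  0.3 -0.1]
```

```bash
python3 -m pendant '[[[0,0,0,15,2.74,7.52,0],[0,0,0,15,2.74,7.52,0],[0,0,0,15,2.74,7.52,0],[0,0,0,15,2.74,7.52,0],[0,0,0,0,2.74,7.52,0]]]'; python3 corr.py -7 -20
```

```text
t: 5.03
ee_pos: [522.7, -159.7, 114.6]
orientation: [0.17, 0.985, 0.018, -0.035]
wrist_force: [0.3, 0.5, -2.1]
grip_width: 39.8
grip_force: 40.0
t 5.03 pos [ 522.7 -159.7  114.6] q [-0.52  0.31  1.72  0.01  1.19 -1.75] rot [-0.3  3.  -0.4]
```

```bash
python3 -m pendant '[[[0,0,0,0,2.74,7.52,0],[0,0,0,0,2.74,7.52,0],[0,0,0,0,2.74,7.52,0],[0,0,0,0,2.74,7.52,0],[0,0,0,0,2.74,7.52,0]]]'; python3 corr.py -57 -20
```

```text
t: 5.65
ee_pos: [521.8, -159.2, 112.1]
orientation: [0.159, 0.912, 0.079, -0.371]
wrist_force: [-0.3, -0.3, -1.3]
grip_width: 39.9
grip_force: 40.0
t 5.65 pos [ 521.8 -159.2  112.1] q [-0.48  0.81  1.17 -0.07  1.94 -1.7 ] rot [ 2.9 12.2  0.5]
```

```bash
python3 -m pendant '[[[0,0,0,0,1.4,6,0.2],[0,0,0,0,1.5,6.2,0.3],[0,0,0,0,0,0,0],[0,0,0,0,0,0,0]]]'; python3 corr.py -57 -20; python3 - <<'E'
from h import *
S=optics.capture("side");cv2.imwrite("pics/s2.png",cv2.resize(S["img"][110:260,220:420],(800,600)))
E
```

```text
t: 6.15
ee_pos: [521.2, -160.4, 113.3]
orientation: [0.154, 0.867, 0.08, -0.468]
wrist_force: [0.1, 0.8, -1.5]
grip_width: 39.9
grip_force: 40.0
t 6.15 pos [ 521.2 -160.4  113.3] q [-0.46  0.96  1.02 -0.12  2.15 -1.69] rot [ 0.5  0.2 -0. ]
```

View pics/s2.png

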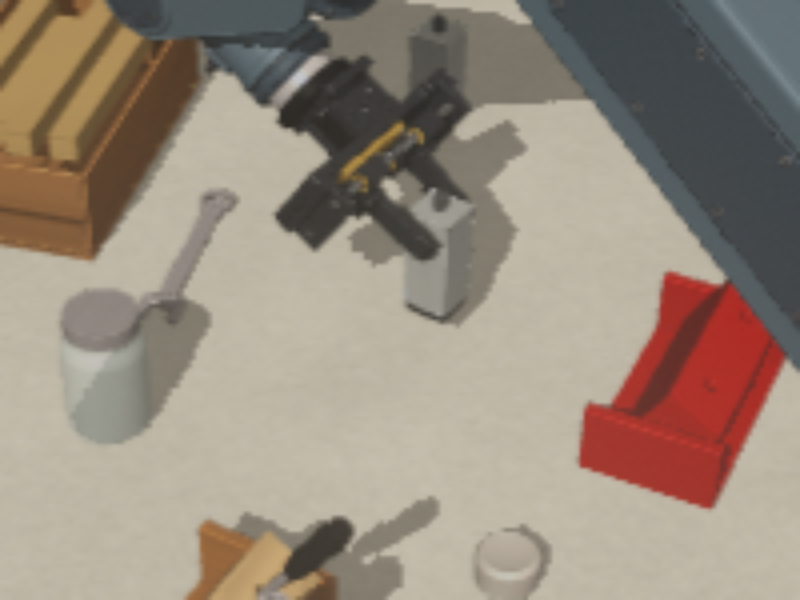

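The leg hangs upright in the fingers at about (437,260), and its foot is clear of the bench. Next I'll lower it.

```bash
python3 -m pendant '[[[0,0,0,-18,0,0,0],[0,0,0,-16,0.2,0,0],[0,0,0,0,0,0,0],[0,0,0,0,0,0,0]]]';python3 -m pendant '[[[0,0,0,-2,0,0,0],[0,0,0,0,0,0,0]]]'
```

```text
t: 6.7
ee_pos: [521.1, -161.1, 80.5]
orientation: [0.155, 0.866, 0.079, -0.469]
wrist_force: [0.3, 0.1, -1.5]
grip_width: 39.6
grip_force: 40.0
t: 6.95
ee_pos: [521.3, -161.2, 78.7]
orientation: [0.155, 0.866, 0.079, -0.468]
wrist_force: [-0.3, 0.3, -2.4]
grip_width: 39.8
grip_force: 40.0
```

```bash
python3 -m pendant '[[[0,0,0,-1.5,0,0,0],[0,0,0,0,0,0,0]]]';python3 -m pendant '[[[0,0,0,-1.5,0,0,0],[0,0,0,0,0,0,0]]]';python3 -m pendant '[[[0,0,0,-1,0,0,0],[0,0,0,0,0,0,0]]]'
```

```text
t: 7.2
ee_pos: [521.1, -161.1, 76.9]
orientation: [0.155, 0.866, 0.079, -0.469]
wrist_force: [-0.1, 0.0, -2.1]
grip_width: 39.6
grip_force: 40.0
t: 7.45
ee_pos: [521.1, -161.2, 75.5]
orientation: [0.155, 0.866, 0.079, -0.469]
wrist_force: [-0.5, 0.6, -1.6]
grip_width: 39.2
grip_force: 40.0
t: 7.7
ee_pos: [521.2, -161.3, 75.5]
orientation: [0.155, 0.866, 0.079, -0.469]
wrist_force: [0.4, 0.3, 5.8]
grip_width: 39.8
grip_force: 40.0
```

Contact with the bench. I'll release and back off along the tool axis.

```bash
python3 -m pendant '[[[88,0,0,0,0,0,0],[88,0,0,0,0,0,0],[88,0,0,0,0,0,0],[88,0,0,0,0,0,0],[88,0,0,0,0,0,0]]]'; python3 -m pendant '[[[88,16,-6,11,0,0,0],[88,24,-9,17,0,0,0],[88,24,-9,17,0,0,0],[88,16,-6,30,0,0,0],[88,0,0,60,0,0,0]]]'; python3 -m pendant '[[[88,0,0,60,0,0,0],[88,0,0,30,0,0,0],[88,0,0,0,0,0,0],[88,0,0,0,0,0,0]]]'; python3 corr.py -30 -15.5; python3 - <<'E'
from h import *
S=optics.capture("side");T=optics.capture("top");np.savez("side1.npz",**S);np.savez("top1.npz",**T)
i=np.zeros((600,800,3),np.uint8);i[:300,:400]=cv2.resize(S["img"][120:270,240:440],(400,300));i[:300,400:]=cv2.resize(T["img"][150:255,330:470],(400,300))
i[300:,:400]=cv2.resize(S["img"][230:305,220:320],(400,300));i[300:,400:]=cv2.resize(T["img"][160:235,205:305],(400,300))
cv2.imwrite("pics/s3.png",i)
E
```

```text
t: 8.32
ee_pos: [521.2, -161.2, 74.4]
orientation: [0.155, 0.866, 0.079, -0.469]
wrist_force: [-0.3, -0.5, -0.4]
grip_width: 86.7
grip_force: 0.0
t: 8.95
ee_pos: [600.5, -190.9, 206.5]
orientation: [0.154, 0.865, 0.08, -0.471]
wrist_force: [0.3, -0.9, -0.3]
grip_width: 88.0
grip_force: 0.0
t: 9.45
ee_pos: [600.9, -191.1, 297.6]
orientation: [0.155, 0.866, 0.079, -0.47]
wrist_force: [-0.8, -0.3, -1.7]
grip_width: 87.8
grip_force: 0.0
t 9.45 pos [ 600.9 -191.1  297.6] q [-0.45  1.    0.57 -0.16  2.56 -1.76] rot [ -7.8 -25.7   4.5]
```

View pics/s3.png

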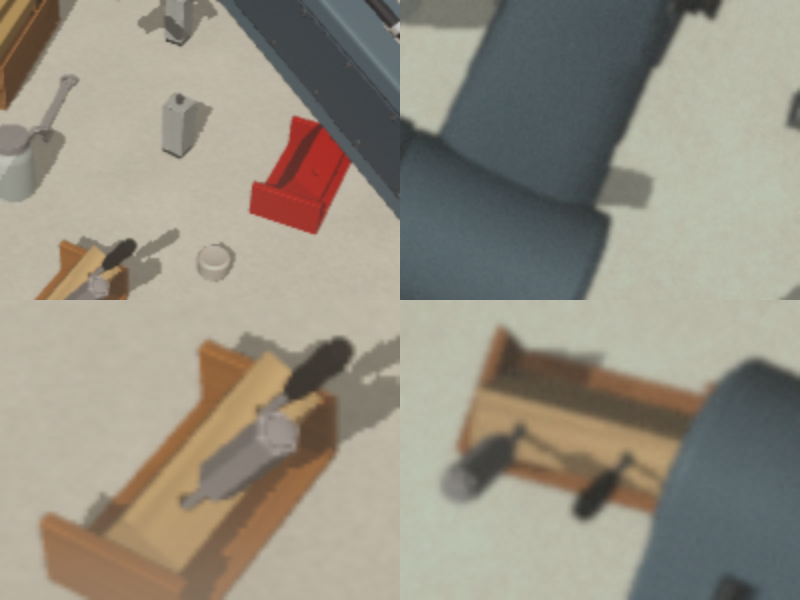

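The leg stands free at about (178,125) in the first tile, roughly world (531,-165). The driver and rack are unchanged. The handle end is at side (289,263) and top (220,206), and the shank enters the block at side (266,281) and top (235,192). I'll refine the driver axis.

```bash
python3 - <<'E'
from h import *
S=dict(np.load("side1.npz"));T=dict(np.load("top1.npz"))
e,g=tri(S,(289.5,263),T,(220,206)); m,g2=tri(S,(266.3,280.8),T,(234.8,192.2)); print(e,g,m,g2,np.linalg.norm(e-m))
d=e-m;d/=np.linalg.norm(d);print("axis",d,"lean",np.degrees(np.arccos(d[2])),"az",np.degrees(np.arctan2(-d[1],-d[0])))
y=np.cross([0,0,1],-d*[1,1,0]);y/=np.linalg.norm(y);n=np.cross(y,d)
for nm,c,z0 in(("side",S,0),("top",T,0)):
    W=cloud(c).reshape(-1,3);q=W-e;s=q@d+195;Y=q@y;N=q@n
    k=(s>95)&(s<205)&(abs(Y)<32)&(abs(N)<32)&(c["z_map"].ravel()>0)
    for a,b in((100,120),(120,140),(140,160),(160,180),(180,198)):
        kk=k&(s>=a)&(s<b);print(nm,a,kk.sum(),"Y",np.percentile(Y[kk],[3,50,97]).round(1) if kk.any() else 0,"N",np.percentile(N[kk],[3,50,97]).round(1) if kk.any() else 0)
    print(np.percentile(s[k],[99,100]))
print("leg foot",plane(S,[(329,196.5)],0))
# rack direction: wood-coloured walls from top view
W=cloud(T)[150:240,205:310];I=cv2.cvtColor(T["img"][150:240,205:310],cv2.COLOR_BGR2HSV)
E
```

```text
[523.21795324 315.46403457 179.04251142] 0.5406655087664871 [591.51516124 298.5927795   72.27883072] 2.0253206461703677 127.85785617932022
axis [-0.53416513  0.13195321  0.83501854] lean 33.382230992128726 az -13.875811857284328
side 100 14 Y [ 2.9 11.2 14.8] N [-10.1   6.6  14.6]
side 120 49 Y [ 0.5 13.  15.2] N [-12.5   3.3  15.5]
side 140 54 Y [ 1.2 13.3 16.5] N [-11.5   2.9  14.8]
side 160 53 Y [ 2.4 13.7 16.6] N [-12.    4.3  15.3]
side 180 58 Y [-0.3 13.7 18. ] N [-11.4   5.4  15.8]
[204.29774052 204.99242584]
top 100 9 Y [-12.9  -7.2   5.9] N [-5.5 10.6 14.3]
top 120 30 Y [-14.3  -8.2   8.6] N [-7.3 11.5 15.4]
top 140 32 Y [-14.1  -9.2   9.7] N [-6.1  9.8 16.1]
top 160 37 Y [-13.1  -7.2  10.8] N [-4.7 10.7 16.2]
top 180 32 Y [-13.   -4.3  11.2] N [-7.  11.  16.8]
[203.78059246 204.16446381]
leg foot [[ 527.7980292  -154.21481885    0.        ]]
```

The driver axis is consistent: side flat at 13 mm, lean 33.4°, azimuth about −14.5°. I'll swing over to it with the tool tilted −30°.

```bash
python3 -m pendant '[[[88,0,0,0,-2,-6.5,1.3],[88,0,30,0,-2,-6.5,1.4],[88,0,50,0,-2,-6.4,1.4],[88,0,55,0,-1.8,-6.3,1.4],[88,0,55,0,0,0,0]]]'; python3 -m pendant '[[[88,0,55,0,0,0,0],[88,0,55,0,0,0,0],[88,0,55,0,0,0,0],[88,0,55,0,0,0,0],[88,0,55,0,0,0,0]]]'; python3 -m pendant '[[[88,0,24,0,0,0,0],[88,0,0,0,0,0,0],[88,0,0,0,0,0,0]]]'; python3 corr.py -30 -14.5 592 298 235.5
```

```text
t: 10.18
ee_pos: [600.0, 1.1, 299.9]
orientation: [0.123, 0.958, 0.031, -0.256]
wrist_force: [1.0, -0.7, -0.2]
grip_width: 88.0
grip_force: 0.0
t: 10.8
ee_pos: [600.4, 275.5, 297.5]
orientation: [0.124, 0.958, 0.03, -0.258]
wrist_force: [0.2, -1.0, -0.7]
grip_width: 88.0
grip_force: 0.0
t: 11.18
ee_pos: [601.5, 296.0, 298.9]
orientation: [0.124, 0.958, 0.03, -0.257]
wrist_force: [0.6, -0.7, 0.3]
grip_width: 87.9
grip_force: 0.0
t 11.18 pos [601.5 296.  298.9] q [ 0.18  0.67  0.9   0.23  2.04 -1.08] rot [ 0.3 -0.   0.2]
shift [ -9.5   2.  -63.4]
```

```bash
python3 -m pendant '[[[70,-5,1,-31,0.3,0,0.2],[70,-5,1,-32,0,0,0],[70,-20,5,-36,0,0,0],[70,-20,5,-36,0,0,0],[70,0,0,0,0,0,0]]]'; python3 corr.py -30 -14.5 533.8 313 131.6;  python3 - <<'E'
from h import *
S=optics.capture("side");i=cv2.resize(S["img"][210:310,220:353],(798,600));cv2.imwrite("pics/s4.png",i)
E
```

```text
t: 11.8
ee_pos: [549.0, 307.8, 161.9]
orientation: [0.122, 0.957, 0.032, -0.26]
wrist_force: [0.1, -0.8, 0.4]
grip_width: 70.0
grip_force: 0.0
t 11.8 pos [549.  307.8 161.9] q [ 0.21  0.67  1.18  0.23  1.77 -1.12] rot [ 0.1 -0.4 -0. ]
shift [-15.2   5.2 -30.3]
```

View pics/s4.png

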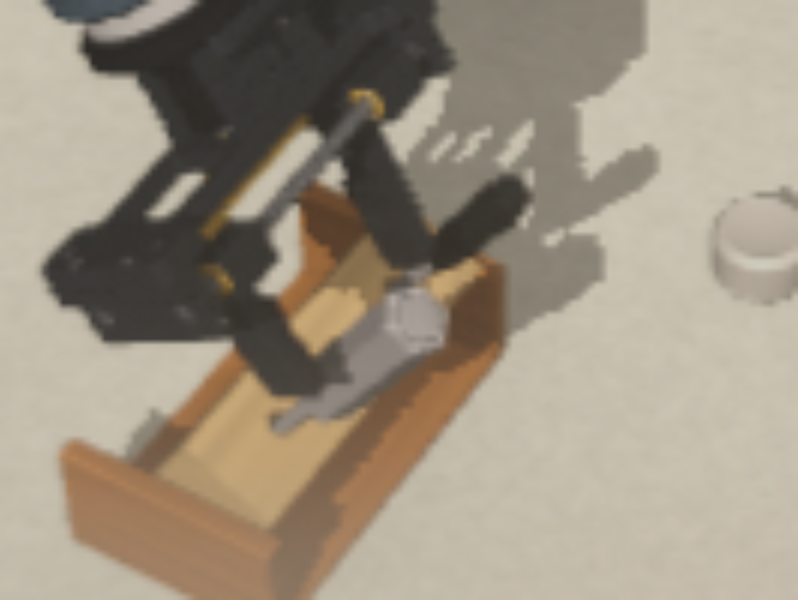

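The fingers straddle the hex handle at about (390,340), and the screwdriver handle at (485,215) is clear. I'll advance the last 34 mm and close.

```bash
python3 -m pendant '[[[70,-8,2.5,-15,0,0,0],[70,-8,2.5,-15,0,0,0],[70,0,0,0,0,0,0]]]'; python3 -m pendant '[[[0,0,0,0,0,0,0],[0,0,0,0,0,0,0],[0,0,0,0,0,0,0],[0,0,0,0,0,0,0],[0,0,0,0,0,0,0]]]' 40; python3 corr.py -30 -14.5 533.8 313 131.6
```

```text
t: 12.22
ee_pos: [533.8, 314.8, 133.2]
orientation: [0.121, 0.958, 0.032, -0.258]
wrist_force: [-1.3, -0.5, -0.3]
grip_width: 69.8
grip_force: 0.0
t: 12.85
ee_pos: [535.2, 314.6, 134.7]
orientation: [0.121, 0.958, 0.032, -0.257]
wrist_force: [-0.0, -1.4, 0.9]
grip_width: 25.7
grip_force: 39.9
t 12.85 pos [535.2 314.6 134.7] q [ 0.22  0.67  1.24  0.23  1.7  -1.12] rot [-0.   0.  -0.1]
shift [-1.4 -1.6 -3.1]
```

Gripped across the flats at 26 mm. I'll draw it out along its axis.

```bash
python3 -m pendant '[[[0,-5.3,1.3,8.4,0,0,0],[0,-5.3,1.3,8.4,0,0,0],[0,0,0,0,0,0,0]]]' 50; python3 -m pendant '[[[0,-8,2,12.5,0,0,0],[0,-8,2,12.5,0,0,0],[0,-8,2,12.5,0,0,0],[0,0,0,0,0,0,0]]]'; python3 -m pendant '[[[0,-8,2,12.5,0,0,0],[0,-8,2,12.5,0,0,0],[0,0,0,20,0,0,0],[0,0,0,30,0,0,0],[0,0,0,0,0,0,0]]]'; python3 corr.py -30 -14.5
```

```text
t: 13.22
ee_pos: [524.3, 317.9, 152.7]
orientation: [0.12, 0.959, 0.033, -0.256]
wrist_force: [-0.1, -1.0, -1.7]
grip_width: 25.3
grip_force: 49.9
t: 13.72
ee_pos: [500.4, 324.1, 190.6]
orientation: [0.12, 0.959, 0.033, -0.256]
wrist_force: [0.0, -0.4, -1.3]
grip_width: 25.5
grip_force: 49.9
t: 14.35
ee_pos: [486.1, 327.9, 267.2]
orientation: [0.121, 0.959, 0.034, -0.254]
wrist_force: [-0.2, 0.3, -0.4]
grip_width: 25.6
grip_force: 49.9
t 14.35 pos [486.1 327.9 267.2] q [ 0.26  0.46  1.28  0.26  1.86 -1.05] rot [-0.1  0.4 -0.1]
```

```bash
python3 -m pendant '[[[0,0,0,15,-2,-7.75,0],[0,0,0,15,-2,-7.75,0],[0,0,0,0,-2,-7.75,0],[0,0,0,0,-2,-7.75,0],[0,0,0,0,-2,-7.75,0]]]'; python3 -m pendant '[[[0,0,0,0,-2,-7.75,0],[0,0,0,0,-2,-7.75,0],[0,0,0,0,0,0,0],[0,0,0,0,0,0,0]]]';python3 corr.py 26.6 -14.5 530 -163 265
```

```text
t: 14.98
ee_pos: [484.4, 327.3, 293.5]
orientation: [0.125, 0.988, -0.011, 0.089]
wrist_force: [-0.1, -0.6, -1.7]
grip_width: 25.6
grip_force: 49.9
t: 15.48
ee_pos: [484.7, 327.4, 293.7]
orientation: [0.122, 0.967, -0.029, 0.222]
wrist_force: [0.4, -0.4, -1.3]
grip_width: 25.4
grip_force: 49.9
t 15.47 pos [484.7 327.4 293.7] q [ 0.56  0.    1.75 -0.37  1.09 -0.64] rot [-0.1 -0.7 -0.1]
shift [  45.3 -490.4  -28.7]
```

```bash
python3 -m pendant '[[[0,4,-30,0,0,0,0],[0,5,-45,0,0,0,0],[0,5,-45,0,0,0,0],[0,5,-45,0,0,0,0],[0,5,-45,0,0,0,0]]]'; python3 -m pendant '[[[0,4,-45,0,0,0,0],[0,4,-45,0,0,0,0],[0,4,-45,0,0,0,0],[0,4,-45,0,0,0,0],[0,2,-45,0,0,0,0]]]'; python3 -m pendant '[[[0,3,-30,-10,0,0,0],[0,1,-15,-10,0,0,0],[0,0,-8,-9,0,0,0],[0,0,0,0,0,0,0],[0,0,0,0,0,0,0]]]';python3 corr.py 26.6 -14.5 530 -163 265; python3 - <<'E'
from h import *
S=optics.capture("side");T=optics.capture("top");np.savez("side2.npz",**S);np.savez("top2.npz",**T)
i=np.zeros((600,800,3),np.uint8);i[:,:400]=cv2.resize(S["img"][90:270,260:380],(400,600));i[:,400:]=cv2.resize(T["img"][120:270,320:420],(400,600))
cv2.imwrite("pics/s5.png",i)
E
```

```text
t: 16.1
ee_pos: [509.5, 115.3, 294.6]
orientation: [0.123, 0.967, -0.028, 0.223]
wrist_force: [-0.1, -0.6, -1.5]
grip_width: 25.7
grip_force: 49.9
t: 16.73
ee_pos: [527.1, -110.5, 294.8]
orientation: [0.123, 0.966, -0.028, 0.224]
wrist_force: [1.0, 0.3, -2.0]
grip_width: 25.2
grip_force: 49.9
t: 17.35
ee_pos: [530.8, -160.3, 265.2]
orientation: [0.122, 0.967, -0.028, 0.224]
wrist_force: [-0.1, 0.2, -1.4]
grip_width: 25.8
grip_force: 49.9
t 17.35 pos [ 530.8 -160.3  265.2] q [-0.59 -0.19  1.98  0.19  0.92 -1.99] rot [-0.1 -0.5 -0.1]
shift [-0.8 -2.7 -0.2]
```

View pics/s5.png

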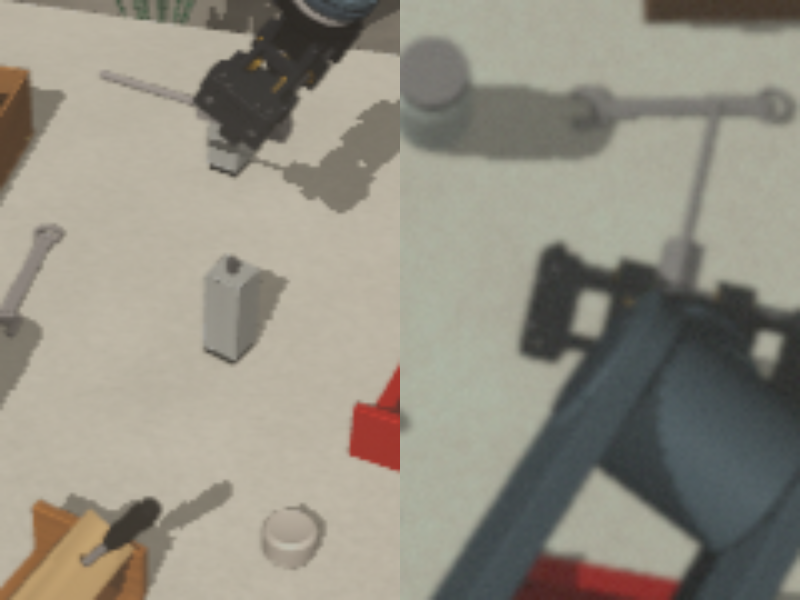

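The leg stands alone at (232,310) with its stud top at (233,262), and the screwdriver and cup are undisturbed. The driver is held above it, with its tip at (102,74) in the left tile and (714,105) in the right. I'll check the level and the horizontal distance.

```bash
python3 - <<'E'
from h import *
from station import telemetry
from scipy.spatial.transform import Rotation as R
S=dict(np.load("side2.npz"));T=dict(np.load("top2.npz"))
tip,g=tri(S,(290.6,112.2),T,(398.5,146.2));o=telemetry.get_obs()
G=o['ee_pos']-18.7*R.from_quat(o['orientation']).as_matrix()[:,2]
v=G-tip;print(tip,g,G,np.linalg.norm(v),"elev",np.degrees(np.arcsin(v[2]/np.linalg.norm(v))))
print("leg by stud",plane(S,[(329.9,168.5)],114)); print("handle mid",tip+v/np.linalg.norm(v)*150)
E
```

```text
[ 667.61790694 -197.03366528  276.41175884] 2.9804573706500426 [ 522.908725   -157.99994554  282.24314639] 149.99461222139573 elev 2.228067484383882
leg by stud [[ 529.68415402 -158.73096816  114.        ]]
handle mid [ 522.90352707 -157.99854345  282.24335585]
```

The driver is level within about 2°, the handle middle is about 7 mm from the leg axis horizontally, and the clearance above the leg is about 150 mm. I'll let the arm settle and hand in.

```bash
python3 -m pendant '[[[0,0,0,0,0,0,0],[0,0,0,0,0,0,0],[0,0,0,0,0,0,0],[0,0,0,0,0,0,0],[0,0,0,0,0,0,0]]]' && python3 -c "
from station import arm;print(arm.sign_off())"
```

```text
t: 18.08
ee_pos: [530.5, -160.6, 264.8]
orientation: [0.122, 0.967, -0.029, 0.223]
wrist_force: [-0.1, 0.2, -1.4]
grip_width: 25.7
grip_force: 49.9
the job is handed in; nothing more can be done
None
```

The leg stands free on its foot and the hex driver is held still above it, level to about 2° and about 150 mm clear; I handed the job in at 18 s, and the hand-in returned no verdict.

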